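# Click the gold coin round to the microscope

## Robot

A 7-joint arm with a two-finger parallel gripper is mounted at the origin on the work surface. World frame = base frame: x ahead of the robot, y to its left, z up, the work surface at z = 0. Lengths are in m, angles in rad, forces in N, time in s.
With the tool pointing down it reaches from about 0.425 to 0.925 m from the base axis. Payload 6.8 kg.
Tool frame: the origin (TCP) lies at the very end of the fingers, on their centre line; the grasp point (between the pads) lies 19 mm behind it; y points along the fingers, x is the direction in which the jaws open and shut, and the axes are right-handed (so a half turn about y gives the same grasp; the last joint's range is limited). The gripper opens to 88 mm and grips with 3 to 60 N. Pads are 20 mm wide; open, the fingers measure 115 mm over their backs; the gripper's body (75 mm by 178 mm) begins 61 mm behind the grasp point.
Start: joints at [1.231, 0.477, 0.022, 1.555, -0.011, 1.109, -0.083], TCP at [0.155, -0.657, 0.223] pointing down, gripper open.
Joint ranges: [-2.96, 2.96], [-0.34, 2.1], [-1.41, 1.46], [0.24, 2.44], [-1.37, 4.51], [0.17, 1.92], [-2.96, 2.96]. Speed limits (rad/s): [2.39, 2.39, 3.14, 3.14, 3.14, 3.14, 3.14].

## Interface

Orientations are given as a rotation vector (axis times angle).
In Python, from cell import state, get_image, finish_job, masks_of, pinpoint gives the robot as it stands. The module is installed in compiled form; this text tells all that it offers.
- The arm moves only by the tool arm_command, never from a script. Its argument "series" is one flat list of numbers, 7 for each row, row after row: the finger opening in cm, from 0 to 8.78, then the shift along the tool's x, y, z in cm, then the turn, a rotation vector about the tool's x, y, z in rad. In form: [gripper, tx, ty, tz, ax, ay, az, gripper, tx, ty, tz, ax, ay, az, ...]. A call has 1 to 20 rows; each row shifts and turns the pose as measured when the row begins, along the tool's axes as they then stand; what a row does not reach is not made up. A row lasts 1/10 s, in which the tool goes at most 50 mm and 8.59 degrees, less where a joint would pass 70% of its speed; a pose out of reach is approached as far as the arm can. A call is refused whole if a number of a shift passes 5 or a number of a turn 0.15, either way. A call with a gripper value outside its range is refused whole. The fingers move at their own pace and stop on an object; "newtons" is the grip in N (left out, the last holds). Time passes only in rows, so rows that do not move let the fingers close. It gives the time, the measured TCP pose, the force and the opening at its end, in the units of the state.
- state(): the state, without advancing time (a new reading comes with each control period).
- get_image(name): name is "scene" or "top" or "wrist"; returns a dict with "img" (480x640x3 uint8, blue, green, red), "z_map" (480x640 float32, m along the optical axis (not along the pixel's ray), 0 where there is no reading), "fovy" (degrees; the focal length in pixels is half the picture's height over the tangent of half this angle, whatever the lens; pixels are square), "cx", "cy" (the principal point, pixels), "pose" (4x4, takes a point from camera to world coordinates); the wrist camera has in their place "T_tool_cam" (4x4, takes a point from camera to tool coordinates, whose origin is the TCP and whose axes are the tool frame's). Camera axes: x right, y down, z forward; pixel columns grow to the right and rows downward; lengths in m; the calibration is good to about 2 mm. A picture is of the moment at which its call begins: read the wrist's pose just before it.
- finish_job(): hands the job in, once; it reports no verdict.
Trained networks look in a picture, given as the dict that the camera call returned (one of the last four; its "shot" number tells which), for a name from the list of things; names that differ only in an ending like _2 or _b are one class to them, and where a whole thing is asked for, a point or a joint stands for the part that bears it (a point fixed in the world has none). Each returns a list of dicts, best first, with "p" (0 to 1); they miss things now and then, are a little off and sometimes report something else, mostly with a low value. They report only what shows in the picture. A call takes as long as a camera call.
- masks_of(label, picture): "pixels" (480x640 bool, what is visible of it).
- pinpoint(label, picture): "position" ([x, y, z] in m, in the coordinates of the camera as it stood for that picture, good to about 4 mm: a listed point, or the origin of a listed thing).
The state is a dict: "clock": time; "q": joint angles; "qd": joint speeds; "joint_torque": joint torques, N m; "tcp_pos": TCP position; "tool_rot": TCP orientation; "ft_force": force on the tool from outside, world axes, zero at the start; "ft_torque": the same for the moment, N m; "gripper_width": opening from 0.0 (shut) to 1.0 (fully open).
Only numpy, scipy, OpenCV 4.12 (cv2) and the standard library are available. Lean on these libraries where they do the work, as an engineer would, in place of code of your own. Each camera call takes 0.05 s, during which the arm holds its last target. There are 200 camera calls.

## Task

On the coin inspection dial, turn the blue knob clockwise until the gold coin has come round to the red pointer in front of the little microscope and the orange pawl has snapped into its tooth there, then let go. The wheel must stay at that click; leave the black light dimmer knob on the grey box as it is.

Things in the scene. Friction and masses are not known exactly. Their poses are not given: they have to be found in the camera images.
- dial_knob (a point): Grip centre of the dial's blue bar knob, on the wheel's vertical axis, 50 mm above the bench. Bar 48 mm long (this frame's x), 16 mm wide (y), top 14 mm above this point; a blue collar 52 mm wide begins 20 mm below. Fixed to a grey ratchet wheel (142 mm diameter, top at 22 mm) with ten pockets at 47 mm radius: one gold coin, the rest grey. Microscope 95 mm or more from the axis, 90 mm tall.
- wheel (a joint): Turn of blue knob and wheel, rad; grows clockwise from above. The pawl catches at multiples of 0.628; the gold coin is at the red pointer on the white base at 1.885. Starts caught one or two clicks before. Clockwise only against a return spring (about 0.3 N m); the pawl blocks the other way. Released between catches it springs back to the catch just passed: turn 0.1 to 0.4 rad past it, let go.
- pawl (a joint): Angle of the orange sprung pawl lever at the wheel's rim, rad: about 0 when seated at the root of a tooth (caught), rising to about 0.2 as a tooth tip lifts it. Its top is 26 mm above the bench. It moves by itself; do not touch it.
- lamp_mark (a point): White mark on the black bar knob (34 x 14 mm, top 79 mm above the bench) of the light dimmer, a grey box 90 x 80 x 35 mm; the mark lies 16 mm from that knob's axis. A bystander, not to be turned. A glass jar (60 mm diameter, 80 mm tall) and a black and steel loupe (58 mm diameter, 38 mm tall) also stand about, out of the way.

How it is judged:
By the outcome, as a careful person would: the job done as asked, in the order asked, and still so for the second after the job is handed in, with the robot touching nothing.
It also fails if it takes over 38 s, if anything falls off the work surface, if the arm or the gripper's body presses on something with over 40 N, if the wrist force passes 120 N, or if a joint passes its speed limit or range.

## Working session

There is one attempt and no reset: what is moved stays moved. The work goes in short steps, Python scripts to look and compute and a tool call to move; the robot and the scene stay as the last step left them, time stands still between calls to the robot, and variables do not carry over. Pictures are saved under pics/ and viewed, about 8 in all and at most 12, crops included, and the job is handed in when it is done.

Besides the shell and the picture viewer there is one more tool, called after "Request:" as name(argument=value, ...) on one line, values as JSON. arm_command: Moves the arm, as the interface text tells. Its arguments: {"type":"object","properties":{"series":{"type":"array"},"newtons":{"type":"number"}},"required":["series"]}

```bash
mkdir -p pics; cat > h.py <<'E'
import numpy as np, cv2
from scipy.spatial.transform import Rotation as R
from cell import state, get_image, finish_job, masks_of, pinpoint
def campose(im, s):
    if "pose" in im: return np.array(im["pose"])
    T=np.eye(4); T[:3,:3]=R.from_rotvec(s["tool_rot"]).as_matrix(); T[:3,3]=s["tcp_pos"]
    return T@np.array(im["T_tool_cam"])
def grab(n):
    s=state(); im=get_image(n); return s,im,campose(im,s)
def pts(im,T):
    f=240/np.tan(np.radians(im["fovy"])/2); z=im["z_map"]; v,u=np.mgrid[:480,:640]
    P=np.stack([(u-im["cx"])/f*z,(v-im["cy"])/f*z,z],-1)
    return P@T[:3,:3].T+T[:3,3]
def pp(l,im,T):
    return [(round(float(d["p"]),2),(T[:3,:3]@np.array(d["position"])+T[:3,3]).round(4)) for d in pinpoint(l,im)[:2]]
def knob(im,T):
    m=masks_of("dial_knob",im)
    if not m: return None
    W=pts(im,T); b=im["img"].astype(int); ok=(im["z_map"]>0)&(W[...,2]>.058)&(W[...,2]<.069)&(b[...,0]>b[...,2]+40)
    q=W[ok]; 
    if len(q)<20: return None
    r=cv2.minAreaRect((q[:,:2]*1000).astype(np.float32)); return len(q),q[:,2].mean(),r
E
python3 - <<'E'
from h import *
s=state(); print({k:np.round(v,3) for k,v in s.items()}); print(R.from_rotvec(s["tool_rot"]).as_matrix().round(3))
for n in("scene","top"):
    s,im,T=grab(n); cv2.imwrite(f"pics/{n}0.png",im["img"])
    print(n,[(l,pp(l,im,T)) for l in("dial_knob","lamp_mark","wheel","pawl")],knob(im,T))
E
```

```text
{'clock': np.float64(0.0), 'q': array([ 1.231,  0.478,  0.022,  1.556, -0.011,  1.109, -0.083]), 'qd': array([-0.001,  0.001,  0.001,  0.   ,  0.002, -0.001,  0.   ]), 'joint_torque': array([-1.0000e-03, -5.8285e+01,  1.5350e+00, -2.7261e+01, -5.4000e-02,
        1.7000e-02,  0.0000e+00]), 'tcp_pos': array([ 0.155, -0.656,  0.222]), 'tool_rot': array([-1.309,  1.038, -1.035]), 'ft_force': array([-0.795,  0.919, -0.049]), 'ft_torque': array([-0.036,  0.039, -0.031]), 'gripper_width': np.float64(1.004)}
[[ 0.23  -0.001  0.973]
 [-0.973  0.002  0.23 ]
 [-0.002 -1.    -0.   ]]Traceback (most recent call last):
  File "<stdin>", line 5, in <module>
  File "h.py", line 15, in pp
    return [(round(float(d["p"]),2),(T[:3,:3]@np.array(d["position"])+T[:3,3]).round(4)) for d in pinpoint(l,im)[:2]]
                                                                                                  ~~~~~~~~^^^^^^
ValueError: it knows: dial_knob, lamp_mark
```

```bash
python3 - <<'E'
from h import *
for n in("scene","top"):
    s,im,T=grab(n); cv2.imwrite(f"pics/{n}0.png",im["img"])
    print(n,[(l,pp(l,im,T)) for l in("dial_knob","lamp_mark")],knob(im,T))
a=[cv2.imread(f"pics/{n}0.png") for n in("scene","top")]
cv2.imwrite("pics/both.png",cv2.resize(np.vstack(a),(400,600)) if 0 else a[1])
E
```

```text
scene [('dial_knob', [(0.82, array([ 0.543 , -0.0203,  0.0477]))]), ('lamp_mark', [(0.6, array([ 0.4195, -0.3288,  0.0765]))])] (145, np.float64(0.06388793054329094), ((540.7230834960938, -23.340469360351562), (14.71868896484375, 46.20090866088867), 24.23082733154297))
top [('dial_knob', [(0.85, array([ 0.5397, -0.0188,  0.0519]))]), ('lamp_mark', [(0.54, array([ 0.4203, -0.3262,  0.0796]))])] (162, np.float64(0.06423851662280126), ((540.4913940429688, -19.66976547241211), (15.89341926574707, 46.702247619628906), 24.179161071777344))
```

View pics/top0.png

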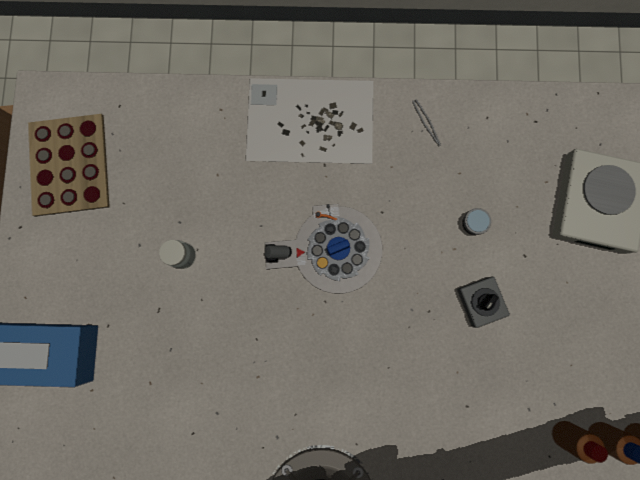

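View pics/scene0.png

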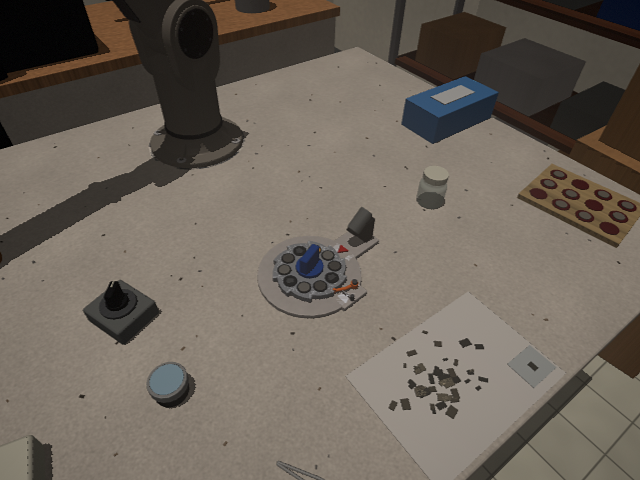

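```bash
python3 -c "
import numpy as np
for k in range(16):
    a=np.radians(135.4-6.3*k); print(8.7,round(4.6*np.cos(a),1),0,round(4.6*np.sin(a),1),0,-0.11,0,sep=',',end=', ')"
```

```text
8.7,-3.3,0,3.2,0,-0.11,0, 8.7,-2.9,0,3.6,0,-0.11,0, 8.7,-2.5,0,3.9,0,-0.11,0, 8.7,-2.1,0,4.1,0,-0.11,0, 8.7,-1.6,0,4.3,0,-0.11,0, 8.7,-1.1,0,4.5,0,-0.11,0, 8.7,-0.6,0,4.6,0,-0.11,0, 8.7,-0.1,0,4.6,0,-0.11,0, 8.7,0.4,0,4.6,0,-0.11,0, 8.7,0.9,0,4.5,0,-0.11,0, 8.7,1.4,0,4.4,0,-0.11,0, 8.7,1.9,0,4.2,0,-0.11,0, 8.7,2.3,0,4.0,0,-0.11,0, 8.7,2.7,0,3.7,0,-0.11,0, 8.7,3.1,0,3.4,0,-0.11,0, 8.7,3.5,0,3.0,0,-0.11,0,
```

Request:
arm_command(series=[8.7, -3.3, 0, 3.2, 0, -0.11, 0, 8.7, -2.9, 0, 3.6, 0, -0.11, 0, 8.7, -2.5, 0, 3.9, 0, -0.11, 0, 8.7, -2.1, 0, 4.1, 0, -0.11, 0, 8.7, -1.6, 0, 4.3, 0, -0.11, 0, 8.7, -1.1, 0, 4.5, 0, -0.11, 0, 8.7, -0.6, 0, 4.6, 0, -0.11, 0, 8.7, -0.1, 0, 4.6, 0, -0.11, 0, 8.7, 0.4, 0, 4.6, 0, -0.11, 0, 8.7, 0.9, 0, 4.5, 0, -0.11, 0])

```text
clock: 1.55
tcp_pos: [0.392, -0.2519, 0.2219]
tool_rot: [-1.574, 0.163, -0.165]
ft_force: [1.0, -0.3, 0.4]
gripper_width: 0.991
```

Request:
arm_command(series=[8.7, 1.4, 0, 4.4, 0, -0.11, 0, 8.7, 1.9, 0, 4.2, 0, -0.11, 0, 8.7, 2.3, 0, 4.0, 0, -0.11, 0, 8.7, 2.7, 0, 3.7, 0, -0.11, 0, 8.7, 3.1, 0, 3.4, 0, -0.11, 0, 8.7, 3.3, 0, 3.0, 0, -0.1, 0, 8.7, 0, 0, 0, 0, 0, 0])

```text
clock: 2.25
tcp_pos: [0.5303, 0.0059, 0.223]
tool_rot: [-1.549, -0.38, 0.37]
ft_force: [-0.1, 0.4, 0.2]
gripper_width: 0.992
```

```bash
cat > look.py <<'E'
from h import *; import sys
s,im,T=grab("wrist"); cv2.imwrite(f"pics/{sys.argv[1]}.png",im["img"])
M=R.from_rotvec(s["tool_rot"]).as_matrix(); yaw=np.degrees(np.arctan2(M[1,0],M[0,0]))
print(s["clock"],s["tcp_pos"].round(4) if hasattr(s["tcp_pos"],"round") else s["tcp_pos"],"yaw",yaw.round(2),"tilt",M[:,1].round(3))
k=knob(im,T); print(pp("dial_knob",im,T),k)
if k:
    c=np.array([k[2][0][0]/1e3,k[2][0][1]/1e3,.05]); print("tool cm",(100*M.T@(c-s["tcp_pos"])).round(2))
W=pts(im,T); b=cv2.cvtColor(im["img"],cv2.COLOR_BGR2HSV)
g=(b[...,0]>15)&(b[...,0]<30)&(b[...,1]>120)&(b[...,2]>120)&(W[...,2]>0.01)&(W[...,2]<.035)
r=((b[...,0]<6)|(b[...,0]>174))&(b[...,1]>150)&(b[...,2]>80)&(W[...,2]<.03)
for n,m in(("gold",g),("red",r)):
    if k and m.any():
        m&=(np.hypot(W[...,0]-c[0],W[...,1]-c[1])<.11)
        q=np.median(W[m],0); d=q-c; print(n,m.sum(),q.round(4),"r",np.hypot(*d[:2]).round(4),"az",np.degrees(np.arctan2(d[1],d[0])).round(1))
E
python3 look.py w1
```

```text
2.25 [0.5303 0.0059 0.223 ] yaw 27.36 tilt [ 0.009 -0.009 -1.   ]
[(0.7, array([ 0.5426, -0.0274,  0.0497]))] (967, np.float64(0.06411239404619677), ((540.5746459960938, -23.49578094482422), (16.021442413330078, 46.83243942260742), 24.618791580200195))
tool cm [-0.51 17.33 -2.88]
gold 157 [0.5132 0.0068 0.0245] r 0.0409 az 132.1
```

View pics/w1.png

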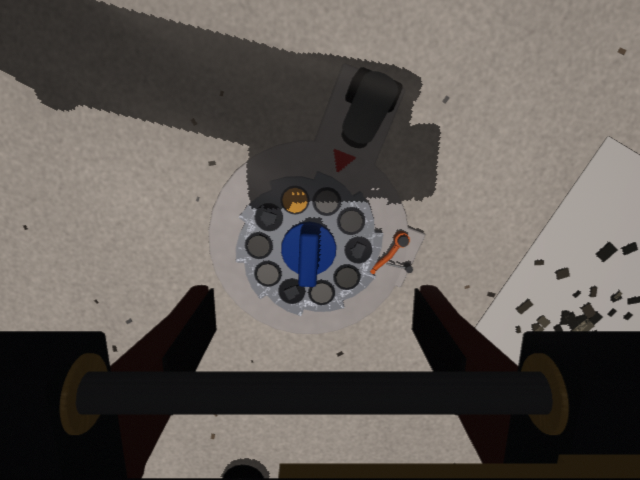

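Request:
arm_command(series=[8.7, -0.5, 0, -2.8, 0, 0.05, 0, 8.7, 0, 4, 0, 0, 0, 0, 8.7, 0, 4, 0, 0, 0, 0, 8.7, 0, 4, 0, 0, 0, 0, 8.7, 0, 0, 0, 0, 0, 0])

```text
clock: 2.9
tcp_pos: [0.5376, -0.0479, 0.101]
tool_rot: [-1.573, -0.309, 0.301]
ft_force: [-0.5, 0.9, -1.5]
gripper_width: 0.991
```

```bash
python3 look.py w2
```

```text
2.9 [ 0.5376 -0.0479  0.101 ] yaw 22.22 tilt [ 0.009 -0.022 -1.   ]
[(0.62, array([ 0.5391, -0.0266,  0.0482]))] (352, np.float64(0.06439958694432782), ((546.909912109375, -35.99034881591797), (12.441987991333008, 16.184001922607422), 20.493803024291992))
tool cm [1.31 5.08 0.87]
```

Request:
arm_command(series=[8.7, 1.2, 0, 2.2, 0.024, -0.04, 0, 8.7, 0, 0, 0, 0, 0, 0, 8.7, 0, 0, 0, 0, 0, 0])

```text
clock: 3.35
tcp_pos: [0.5491, -0.0188, 0.1122]
tool_rot: [-1.546, -0.354, 0.324]
ft_force: [-0.8, -0.2, -0.7]
gripper_width: 0.994
```

```bash
python3 look.py w3
```

```text
3.35 [ 0.5491 -0.0188  0.1122] yaw 24.77 tilt [ 0.019  0.002 -1.   ]
[(0.63, array([ 0.5403, -0.024 ,  0.0517]))] None
```

Request:
arm_command(series=[8.7, 0, 0, 0, 0, 0, 0, 8.7, 0, 0, 0, 0, 0, 0])

```text
clock: 3.7
tcp_pos: [0.5483, -0.0196, 0.1116]
tool_rot: [-1.547, -0.352, 0.325]
ft_force: [0.3, -0.3, 0.1]
gripper_width: 0.99
```

```bash
python3 look.py w4; python3 -c "
from h import *; s=state(); print(s['tcp_pos'],np.round(s['qd'],3))"
```

```text
3.7 [ 0.5483 -0.0196  0.1116] yaw 24.72 tilt [ 0.018  0.001 -1.   ]
[(0.71, array([ 0.5409, -0.0249,  0.0477]))] (1094, np.float64(0.06419099045425833), ((540.7718505859375, -24.035982131958008), (15.353381156921387, 45.668827056884766), 24.55228042602539))
tool cm [-0.98  6.14 -0.05]
[ 0.54824948 -0.01952199  0.11144979] [-0.001  0.    -0.003 -0.001 -0.    -0.001  0.   ]
```

Request:
arm_command(series=[8.7, -0.8, 0, 0, 0.007, 0, 0.017, 8.7, 0, 0, 0, 0, 0, 0, 8.7, 0, 1.0, 0, 0, 0, 0, 8.7, 0, 1.0, 0, 0, 0, 0, 8.7, 0, 1.0, 0, 0, 0, 0, 8.7, 0, 0, 0, 0, 0, 0, 8.7, 0, 0, 0, 0, 0, 0])

```text
clock: 4.55
tcp_pos: [0.5393, -0.0235, 0.0773]
tool_rot: [-1.543, -0.334, 0.342]
ft_force: [-0.9, 0.3, -0.2]
gripper_width: 0.99
```

```bash
python3 look.py w5
```

```text
4.55 [ 0.5393 -0.0235  0.0773] yaw 24.7 tilt [-0.005  0.    -1.   ]
[(0.62, array([ 0.5421, -0.0265,  0.0478]))] (3101, np.float64(0.0640216745400918), ((540.6483154296875, -22.92003631591797), (15.816555976867676, 47.18550109863281), 24.233428955078125))
tool cm [ 0.16  2.73 -0.01]
```

Request:
arm_command(series=[8.7, 0.1, 1.2, 0, 0, 0, 0, 8.7, 0, 1.2, 0, 0, 0, 0, 8.7, 0, 1.1, 0, 0, 0, 0, 8.7, 0, 0.4, 0, 0, 0, 0, 8.7, 0, 0, 0, 0, 0, 0, 8.7, 0, 0, 0, 0, 0, 0])

```text
clock: 5.3
tcp_pos: [0.5405, -0.023, 0.0353]
tool_rot: [-1.543, -0.335, 0.341]
ft_force: [1.3, -0.5, 0.1]
gripper_width: 0.995
```

Request:
arm_command(series=[1.0, 0, 0, 0, 0, 0, 0, 1.0, 0, 0, 0, 0, 0, 0, 1.0, 0, 0, 0, 0, 0, 0, 1.0, 0, 0, 0, 0, 0, 0, 1.0, 0, 0, 0, 0, 0, 0, 1.0, 0, 0, 0, 0, 0, 0, 1.0, 0, 0, 0, 0, 0, 0], newtons=50)

```text
clock: 6.0
tcp_pos: [0.5415, -0.0231, 0.0367]
tool_rot: [-1.544, -0.337, 0.339]
ft_force: [-0.6, -0.6, 0.1]
gripper_width: 0.389
```

Request:
arm_command(series=[1.0, 0, 0, 0, 0, 0, 0, 1.0, 0, 0, 0, 0, 0, 0, 1.0, 0, 0, 0, 0, 0, 0, 1.0, 0, 0, 0, 0, 0, 0])

```text
clock: 6.4
tcp_pos: [0.5407, -0.0235, 0.0366]
tool_rot: [-1.544, -0.335, 0.34]
ft_force: [-0.1, 0.7, 0.1]
gripper_width: 0.177
```

Request:
arm_command(series=[1.0, 0, 0, 0, 0, 0.08, 0, 1.0, 0, 0, 0, 0, 0.08, 0, 1.0, 0, 0, 0, 0, 0.08, 0, 1.0, 0, 0, 0, 0, 0.08, 0, 1.0, 0, 0, 0, 0, 0.08, 0])

```text
clock: 6.9
tcp_pos: [0.5404, -0.0236, 0.0366]
tool_rot: [-1.572, -0.014, 0.018]
ft_force: [-1.1, -0.0, 0.5]
gripper_width: 0.177
```

```bash
python3 look.py w6; python3 -c "
from h import *; s=state(); print(s['tcp_pos'],s['gripper_width'],s['ft_force'],s['ft_torque'])"
```

```text
6.9 [ 0.5404 -0.0236  0.0366] yaw 1.17 tilt [-0.003 -0.001 -1.   ]
[(0.85, array([ 0.5444, -0.0274,  0.0485]))] None
[ 0.5403834  -0.02359397  0.0366382 ] 0.18346111124897457 [-0.91007033 -1.74510238  0.76286337] [-0.08137127  0.0807187   0.09272158]
```

Request:
arm_command(series=[1.0, 0, 0, 0, 0, 0.08, 0, 1.0, 0, 0, 0, 0, 0.08, 0, 1.0, 0, 0, 0, 0, 0.08, 0, 1.0, 0, 0, 0, 0, 0.08, 0, 1.0, 0, 0, 0, 0, 0.08, 0, 1.0, 0, 0, 0, 0, 0.05, 0, 1.0, 0, 0, 0, 0, 0, 0, 1.0, 0, 0, 0, 0, 0, 0])

```text
clock: 7.85
tcp_pos: [0.5399, -0.0235, 0.0366]
tool_rot: [-1.548, 0.331, -0.327]
ft_force: [-3.0, -0.9, 1.5]
gripper_width: 0.18
```

```bash
python3 look.py w7; python3 -c "
from h import *; s=state(); print(s['tcp_pos'],s['gripper_width'],s['ft_force'],s['ft_torque'])"
```

```text
7.85 [ 0.5399 -0.0235  0.0366] yaw -24.04 tilt [-0.003 -0.002 -1.   ]
[(0.63, array([ 0.5413, -0.0258,  0.0508]))] (4045, np.float64(0.06401826332892549), ((542.8483276367188, -19.327434539794922), (40.291709899902344, 15.604896545410156), 66.42698669433594))
tool cm [ 0.09 -1.34  0.5 ]
red 1064 [0.5321 0.063  0.0131] r 0.0831 az 97.4
[ 0.53997258 -0.02353272  0.03663186] 0.17963529490460114 [-1.71558215 -1.52033926  1.50686892] [-0.06152569  0.01914015  0.22668562]
```

View pics/w7.png

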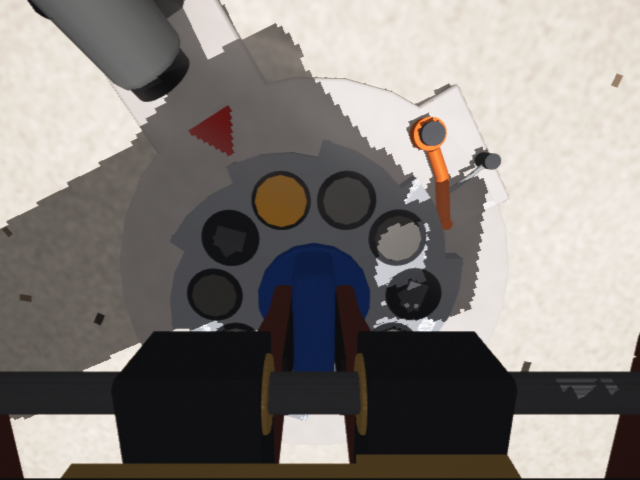

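Request:
arm_command(series=[8.7, 0, 0, 0, 0, 0, 0, 8.7, 0, 0, 0, 0, 0, 0, 8.7, 0, 0, 0, 0, 0, 0, 8.7, 0, 0, 0, 0, 0, 0, 8.7, 0, 0, 0, 0, 0, 0, 8.7, 0, 0, 0, 0, 0, 0])

```text
clock: 8.6
tcp_pos: [0.541, -0.0229, 0.0366]
tool_rot: [-1.546, 0.331, -0.328]
ft_force: [-0.0, 0.3, 1.3]
gripper_width: 0.685
```

Request:
arm_command(series=[8.7, 0, 0, 0, 0, 0, 0, 8.7, 0, -1.5, 0, 0, 0, 0, 8.7, 0, -2, 0, 0, 0, 0, 8.7, 0, -3, 0, 0, 0, 0, 8.7, 0, -4, 0, 0, 0, 0, 8.7, 0, -4, 0, 0, 0, 0, 8.7, 0, -2, 0, 0, 0, 0, 8.7, 0, 0, 0, 0, 0, 0, 8.7, 0, 0, 0, 0, 0, 0])

```text
clock: 9.5
tcp_pos: [0.5408, -0.0221, 0.2142]
tool_rot: [-1.545, 0.328, -0.328]
ft_force: [-0.3, -0.7, -0.9]
gripper_width: 0.99
```

```bash
python3 look.py w8; python3 - <<'E'
from h import *
s,im,T=grab("top"); print(knob(im,T),pp("lamp_mark",im,T))
E
```

```text
9.5 [ 0.5408 -0.0221  0.2142] yaw -23.96 tilt [ 0.001  0.    -1.   ]
[(0.72, array([ 0.5401, -0.0265,  0.0481]))] (782, np.float64(0.06413250448920267), ((540.5707397460938, -24.617393493652344), (45.734798431396484, 15.935614585876465), 78.59884643554688))
tool cm [ 0.08 16.42 -0.25]
None [(0.63, array([ 0.4213, -0.3275,  0.0804]))]
```

View pics/w8.png

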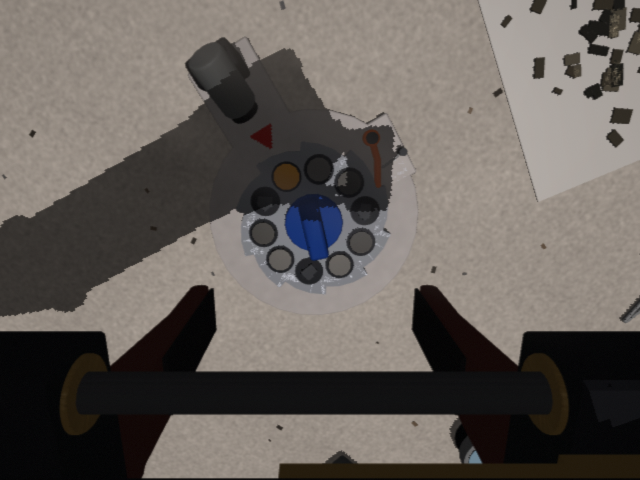

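```bash
python3 -c "
from h import *; print(finish_job())"
```

```text
the job is handed in; nothing more can be done
None
```

The gold coin is now at the red pointer, and the job has been handed in at about 9.6 s on the robot's clock.

**What I did:** The gold coin started one click short of the pointer. I gripped the blue knob at 50 N and turned it clockwise about 0.84 rad, roughly 0.21 rad past the catch. I then opened the fingers, the wheel sprang back to the catch, and I raised the arm clear.

**Last checks:**
- **Wheel position:** The knob bar's angle went from 114.6° to 78.6°, a net 36.0°, which is exactly one click.
- **Coin and pointer:** In the wrist picture, seen from the wheel's axis, the gold coin and the red pointer line up to within about 1°.
- **Dimmer knob:** The white mark measured within 2 mm of where it started, so the dimmer did not move.
- **Forces and clearance:** Every wrist force reading was only a few newtons. The gripper ended about 0.21 m above the bench, touching nothing.

**Did not go cleanly:**
- The first two moves overshot by 2–3 cm in open air; I corrected them before going down to the knob.
- In the last top view the knob was not measured, so that check rests on the wrist camera alone.
- I judged the pawl as seated from the wheel angle, not by measuring the pawl itself.

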